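Fit the drive arm on a wheel spinner's flatted shaft

ROBOT

A 6-joint arm with a two-finger parallel gripper is mounted at the origin on the work surface. World frame = base frame: x ahead of the robot, y to its left, z up, the work surface at z = 0. Lengths are in m, angles in rad, forces in N, time in s.
With the tool pointing down it reaches from about 0.35 to 0.8 m from the base axis. Payload 7.3 kg.
Tool frame: the origin (TCP) lies midway between the tips of the shut fingers; the grasp point (between the pads) lies 19 mm behind it (arm.grasp_offset is the distance from the TCP to the grasp point, in m); z points along the fingers, y is the line along which they close (so a half turn about z gives the same grasp; the last joint's range is limited). The gripper opens to 85 mm and grips with 20 to 120 N. Pads are 22 mm wide; open, the fingers measure 114 mm over their backs; the gripper's body (76 mm by 85 mm) begins 54 mm behind the grasp point. The pads swing forward as they close: fully open they stand 13 mm farther back than shut.
Start: joints at [-1.422, 0.342, 1.524, -0, 1.275, -0.146], TCP at [0.153, -0.502, 0.231] pointing down, gripper open.
Joint ranges: [-2.53, 2.53], [-0.77, 2.02], [0.04, 2.7], [-1, 4.14], [0.28, 2.66], [-3.11, 3.11]. Speed limits (rad/s): [2.57, 2.57, 3.14, 3.14, 3.14, 3.14].

INTERFACE

Orientations are given as a rotation vector (axis times angle).
In Python, from station import arm gives the robot as it stands. The module is installed in compiled form; this text tells all that it offers.
- The arm moves only by the tool arm_command, never from a script. Its argument "increments" is text: rows parted by semicolons, each of 4 numbers parted by spaces: the shift along the tool's x, y, z in m, then the turn about the tool's z in rad. In form: dx dy dz roll; .... A call has 1 to 5 rows; each row is the pose to reach, as a shift and turn from the pose commanded when the call began, along the tool's axes at that moment; what a row does not reach only later rows make up. A row lasts 1/12 s, in which the tool goes at most 41.7 mm and 7.16 degrees, less where a joint would pass 70% of its speed; a pose out of reach is approached as far as the arm can. A call with a gripper value outside its range is refused whole. "gripper" is the opening in per cent of the stroke, from 0 (shut) to 100 (fully open), set as the call begins (left out, the last holds). The fingers move at their own pace and stop on an object; the grip force is fixed at half the most. Time passes only in rows, so rows that repeat a pose let the fingers close. It gives the time, the measured TCP pose, the force and the opening at its end, in the units of the state.
- arm.sense(): the state, without advancing time (a new reading comes with each control period).
- arm.read_camera(name): name is "scene" or "top" or "wrist"; returns (picture, depth): 420x560x3 uint8, red, green, blue; 420x560 float32, m along the optical axis (not along the pixel's ray), 0 where there is no reading.
- arm.calibration(name): a dict with "fx", "fy", "cx", "cy" (pixels), "rvec" (rotation vector, rad) and "tvec" (3), from world to camera coordinates, as OpenCV has them; the wrist camera has in their place "T_tool_cam" (4x4, takes a point from camera to tool coordinates, whose origin is the TCP and whose axes are the flange's). Camera axes: x right, y down, z forward; pixel columns grow to the right and rows downward; lengths in m; the calibration is good to about 2 mm. The wrist camera is an equidistant fisheye: a pixel r from the principal point sees the ray r / f radians off the axis. A picture is of the moment at which its call begins: read the wrist's pose just before it. calibration takes no time and is no camera call.
- arm.job_done(): hands the job in, once; it reports no verdict.
Trained networks look in the newest picture that a camera, given by its name, has taken for a name from the list of things; names that differ only in an ending like _2 or _b are one class to them, and where a whole thing is asked for, a point or a joint stands for the part that bears it (a point fixed in the world has none). Each returns a list of dicts, best first, with "confidence" (0 to 1); they miss things now and then, are a little off and sometimes report something else, mostly with a low value. They report only what shows in the picture. A call takes as long as a camera call.
- arm.regions_of(camera, target): "region" (420x560 bool, what is visible of it) and "position" ([row, column] in pixels, amid what is visible of it).
The state is a dict: "time": time; "joint_pos": joint angles; "joint_velocities": joint speeds; "effort": joint torques, N m; "ee_pos": TCP position; "tcp_rot": TCP orientation; "ft_force": force on the tool from outside, world axes, zero at the start; "wrist_torque": the same for the moment, N m; "width": finger opening in m.
Only numpy, scipy, OpenCV 4.12 (cv2) and the standard library are available. Lean on these libraries where they do the work, as an engineer would, in place of code of your own. Each camera call takes 0.05 s, during which the arm holds its last target. There are 200 camera calls.

TASK

Take the aluminium drive arm (the plate with the long arm) out of the storage rack, lay it down flat on the rubber mat with its boss upward and let go of it. Then take it by the boss, turn it so that its D-shaped bore matches the flat of the drive head's upright shaft, seat it fully home on the shaft's shoulder, boss upward, and let go. Leave the other plate in the rack and the things lying about where they are.

Things in the scene. Friction and masses are not known exactly. Their poses are not given: they have to be found in the camera images.
- drive_arm: the drive arm, loose, aluminium, 0.35 to 0.6 kg; origin on the bore axis at the plate's underside. A 14 mm plate: a 76 x 76 mm square centred on the bore; from its own -x edge an arm 44 mm wide runs on 60 mm (arm's end 98 mm from the bore axis, opposite edge 38 mm). On the plate stands an octagonal boss (own +z), 40 mm across flats, 32 mm tall; total height 46 mm.
- drive_arm_center (a point): centre of the drive arm: on the bore axis, 23 mm above the plate's underside; axes as the body (-x along the arm, z boss direction; boss flats face x, y and the diagonals). The bore runs right through, D-shaped, 27 mm diameter, its flat on the arm's (-x) side, 8 mm from the axis. At the start it stands on edge in a rack slot, arm straight up, boss towards the rack's +x.
- drive_arm_end (a point): middle of the end face of the drive arm's arm, 98 mm from the bore axis, half-way through the 14 mm plate (7 mm above its underside). Axes as the drive arm. It is the uppermost part in the rack, 136 mm above the slot's floor.
- mat: black rubber mat, fixed, 240 x 200 x 3 mm (own x, y, z); origin at the centre of its underside.
- rack: green rack, fixed; base 190 x 104 x 10 mm, origin at the centre of its underside. Two slots 17 mm wide at own x = -45 and +45 mm, floor at 10 mm, walls to 48 mm (a 50 mm gap on the +x side clears the bosses), end stops. The plates stand in them on edge, may lean 5 degrees, and lift straight out. Own +x points away from the robot, within 20 degrees. Which plate is in which slot varies.
- drive_head: drive head of a wheel spinner, fixed: round red housing 120 mm wide on a dark 140 mm foot; origin at the centre of its underside. A steel shoulder, 72 mm wide, tops it at 70 mm; from it an upright, rigid, non-turning shaft, 24 mm diameter, rises to 127 mm (last 6 mm taper to 70 percent), with one flat, 6.5 mm from the axis, facing own -x. Fitted right, the drive arm's x is parallel to the head's x.
- shaft_seat (a point): on the shaft's axis at the shoulder's top face, 70 mm above the table: the drive arm's plate rests here when home, its centre then 23 mm above this point. Same axes as the drive head.
- blank_plate_center (a point): the other plate in the rack, loose: a 76 x 76 x 14 mm aluminium square with a short round boss (34 mm diameter, 16 mm tall) and no arm; its centre, 12 mm above its underside. Own z = boss direction. To be left alone.
- wrench_at (a point): a steel wrench about 200 mm long lying on the table: a point on it. To be left alone.
- spray_can_at (a point): a white can, 60 mm in diameter and 180 mm tall: centre of its underside. To be left alone.
- paste_jar_at (a point): a grey jar, 76 mm in diameter and 75 mm tall: centre of its underside. To be left alone.
- mallet_at (a point): a rubber-headed mallet about 260 mm long lying on the table: a point on it. To be left alone.

How it is judged:
By the outcome, as a careful person would: the job done as asked, in the order asked, and still so for the second after the job is handed in, with the robot touching nothing.
It also fails if it takes over 67 s, if anything falls off the work surface, if the arm or the gripper's body presses on something with over 40 N, if the wrist force passes 120 N, or if a joint passes its speed limit or range.

## Working session

There is one attempt and no reset: what is moved stays moved. The work goes in short steps, Python scripts to look and compute and a tool call to move; the robot and the scene stay as the last step left them, time stands still between calls to the robot, and variables do not carry over. Pictures are saved under pics/ and viewed, on a budget of 10 in all, crops included, one or two more only if the job needs it, and the job is handed in when it is done.

Besides the shell and the picture viewer there is one more tool, called after "Request:" as a command line: name --argument value ..., lists and objects as JSON in quotes. arm_command: Moves the arm, as the interface text tells. Its arguments: {"type":"object","properties":{"increments":{"type":"string"},"gripper":{"type":"number"}},"required":["increments"]}

```bash
mkdir -p pics
cat > h.py <<'E'
import numpy as np,cv2
from scipy.spatial.transform import Rotation as R
from station import arm
np.set_printoptions(precision=4,suppress=True)
def cloud(name,depth,c=None,st=None):
    """world xyz per pixel (NaN where none)"""
    c=arm.calibration(name); v,u=np.mgrid[:420,:560].astype(float)
    x=(u-c['cx'])/c['fx'];y=(v-c['cy'])/c['fy']
    if 'rvec' in c:
        P=np.stack([x*depth,y*depth,depth],-1)
        Rm=R.from_rotvec(np.ravel(c['rvec'])).as_matrix();W=(P-np.ravel(c['tvec']))@Rm
    else:
        th=np.hypot(x,y);s=np.where(th>1e-9,np.tan(th)/np.maximum(th,1e-9),1)
        P=np.stack([x*s*depth,y*s*depth,depth],-1)
        T=c['T_tool_cam'];P=P@T[:3,:3].T+T[:3,3]
        W=P@R.from_rotvec(st['tcp_rot']).as_matrix().T+st['ee_pos']
    W[depth<=0]=np.nan
    return W
def snap(name,fn=None):
    st=arm.sense();im,d=arm.read_camera(name)
    if fn: cv2.imwrite('pics/'+fn,im[:,:,::-1])
    return im,d,cloud(name,d,st=st),st
E
python3 - <<'E'
from h import *
s=arm.sense();print(s)
ims=[]
for n in('top','scene'):
    im,d,W,st=snap(n,n+'0.png');np.save(n+'0.npy',W);ims.append(im)
    for t in('drive_arm','mat','rack','drive_head','blank_plate_center','wrench_at','spray_can_at','paste_jar_at','mallet_at'):
        for r in arm.regions_of(n,t)[:2]:
            m=r['region'];p=W[m];p=p[~np.isnan(p[:,0])]
            print(n,t,round(r['confidence'],2),np.round(r['position']),m.sum(),np.nanmedian(p,0),p.min(0),p.max(0))
c=arm.calibration('wrist');print(c)
E
```

```text
{'time': 0.0, 'joint_pos': array([-1.422 ,  0.3427,  1.525 , -0.    ,  1.2754, -0.146 ]), 'joint_velocities': array([ 0.0024,  0.0011,  0.0006, -0.0008, -0.0025,  0.0001]), 'effort': array([ -0.0012, -43.3686, -24.601 ,  -0.0003,   0.0078,  -0.    ]), 'ee_pos': array([ 0.1525, -0.5019,  0.2306]), 'tcp_rot': array([-3.106 , -0.4612,  0.    ]), 'ft_force': array([-0.0055, -0.1257, -1.1936]), 'wrist_torque': array([-0.0249,  0.0049, -0.0304]), 'width': 0.08503793739447447}
top drive_arm 0.65 [204. 360.] 281 [ 0.6074 -0.2543  0.083 ] [ 0.5933 -0.3098 -0.001 ] [ 0.6573 -0.2242  0.1526]
top mat 0.59 [234. 281.] 3896 [0.5286 0.0183 0.0036] [ 0.4017 -0.0933 -0.005 ] [0.6628 0.1335 0.0143]
top rack 0.71 [222. 363.] 1226 [ 0.5573 -0.2694  0.012 ] [ 0.4636 -0.3492 -0.0071] [ 0.6669 -0.2028  0.0821]
top rack 0.69 [253. 206.] 1293 [0.4719 0.262  0.0607] [ 0.4116  0.2047 -0.0036] [0.5473 0.3464 0.1349]
top drive_head 0.78 [250. 208.] 1287 [0.4719 0.2619 0.0607] [ 0.4116  0.2047 -0.0036] [0.5476 0.3353 0.1349]
top blank_plate_center 0.43 [231. 371.] 163 [ 0.5228 -0.2841  0.0841] [ 0.5071 -0.3302  0
[... 1211 characters left out ...]
.0062] [ 0.7431 -0.0258 -0.0039] [0.7888 0.1728 0.0148]
scene spray_can_at 0.7 [272. 454.] 1198 [0.508  0.4779 0.1363] [ 0.3265  0.4495 -0.003 ] [0.5183 0.5098 0.1836]
scene paste_jar_at 0.87 [124. 202.] 518 [ 0.4737 -0.4428  0.0544] [ 0.4302 -0.4939  0.0003] [ 0.5012 -0.4201  0.0796]
scene mallet_at 0.68 [158. 169.] 668 [ 0.6353 -0.4623  0.0212] [ 0.462  -0.5354 -0.005 ] [ 0.7068 -0.4002  0.0417]
{'fx': 325.19226210127806, 'fy': 325.19226210127806, 'cx': 280.41095326929815, 'cy': 209.6988921167781, 'T_tool_cam': array([[ 0.0002, -0.9636, -0.2673,  0.0675],
       [ 1.    ,  0.0002, -0.0002,  0.0002],
       [ 0.0003, -0.2673,  0.9636, -0.1416],
       [ 0.    ,  0.    ,  0.    ,  1.    ]])}
```

```bash
python3 -c "
import cv2,numpy as np
a=cv2.imread('pics/top0.png');b=cv2.imread('pics/scene0.png')
cv2.imwrite('pics/both0.png',cv2.resize(np.hstack([a,b]),(800,300)))"
```

```text
(no output)
```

View pics/top0.png

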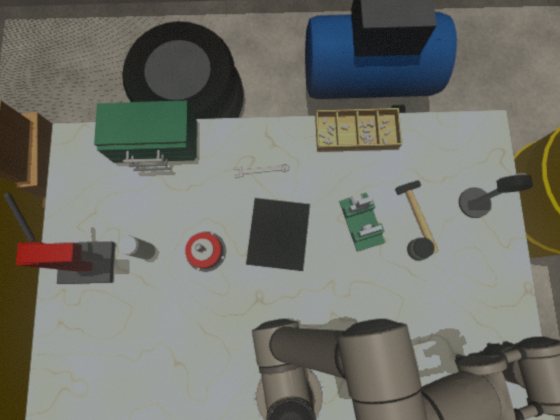

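View pics/scene0.png

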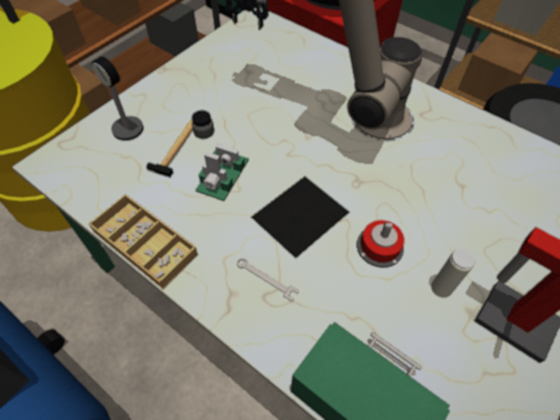

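Both views agree: the drive arm is in the far rack slot (top px [204,360], about 0.607, -0.254) and the blank is in the near slot. Rack yaw is about 19°, the mat is at (0.53, 0.02) and the head at (0.47, 0.27). I'm moving above the drive arm for a closer look.

Request:
arm_command --increments "0.034 -0.007 -0.005 0; 0.068 -0.014 -0.01 0; 0.102 -0.021 -0.015 0; 0.136 -0.028 -0.02 0; 0.17 -0.035 -0.024 0" --gripper 100

```text
time: 1.42
ee_pos: [0.3063, -0.4186, 0.2558]
tcp_rot: [3.107, 0.461, 0.0]
ft_force: [0.1, 0.4, 0.3]
width: 0.0856
```

Request:
arm_command --increments "0.034 -0.007 -0.005 0; 0.068 -0.014 -0.01 0; 0.102 -0.021 -0.015 0; 0.136 -0.028 -0.02 0; 0.17 -0.035 -0.024 0"

```text
time: 1.83
ee_pos: [0.459, -0.3355, 0.2798]
tcp_rot: [3.107, 0.461, 0.001]
ft_force: [-0.2, -0.5, -1.1]
width: 0.0855
```

Request:
arm_command --increments "0.034 -0.007 -0.005 0; 0.068 -0.014 -0.01 0; 0.102 -0.021 -0.015 0; 0.136 -0.028 -0.02 0; 0.15 -0.035 -0.024 0"

```text
time: 2.25
ee_pos: [0.594, -0.2572, 0.3028]
tcp_rot: [-3.106, -0.465, -0.001]
ft_force: [-0.7, -0.6, 0.3]
width: 0.0854
```

Run:
```python
from h import *
im,d,W,st=snap('wrist','w1.png');np.save('w1.npy',W);print(st['time'],st['ee_pos'],st['tcp_rot'],st['width'])
for t in('drive_arm','blank_plate_center','rack'):
    for r in arm.regions_of('wrist',t)[:1]:
        m=r['region'];p=W[m];p=p[~np.isnan(p[:,0])];print(t,r['confidence'],r['position'],m.sum(),np.median(p,0),p.min(0),p.max(0))
# arm end face: high points
z=W[...,2];m=(z>0.12)&(z<0.165)&(abs(W[...,0]-.61)<.08)&(abs(W[...,1]+.25)<.08)
p=W[m];print(len(p),p.mean(0));top=p[p[:,2]>np.percentile(p[:,2],90)-.012];print(len(top),top.mean(0))
r=cv2.minAreaRect((top[:,:2]*1000).astype(np.float32));print(r)
```

```text
2.25 [ 0.594  -0.2572  0.3028] [-3.1063 -0.4653 -0.0015] 0.08539353183568323
drive_arm 0.94 [165.7, 287.4] 2499 [ 0.6159 -0.2589  0.0844] [ 0.5873 -0.3002  0.0075] [ 0.6491 -0.2247  0.1473]
blank_plate_center 0.93 [238.0, 282.2] 1812 [ 0.5278 -0.2838  0.0712] [ 0.5033 -0.3293  0.0085] [ 0.5474 -0.2493  0.0876]
rack 0.66 [197.0, 283.1] 5778 [ 0.5642 -0.2713  0.0094] [ 0.4628 -0.3495 -0.0017] [ 0.6676 -0.2016  0.0852]
870 [ 0.6095 -0.2628  0.1424]
775 [ 0.6088 -0.263   0.1443]
((608.0797119140625, -263.1292724609375), (14.475017547607422, 43.894168853759766), 15.813704490661621)
```

View pics/w1.png

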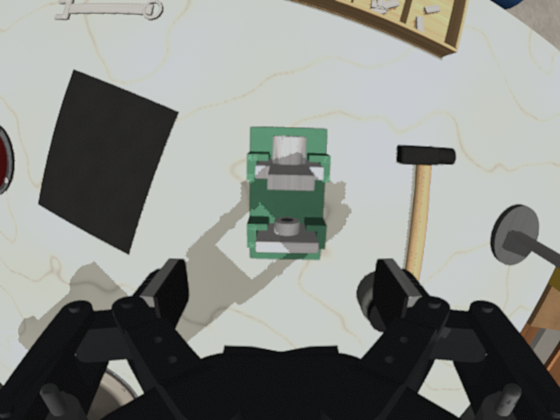

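The wrist view shows the arm's end face at px ~(175,290). It measures 14.5 × 44 mm at (0.608, -0.263), z 0.145, yaw 15.8°, which agrees with the sizes given. The blank is at px (238,282). I'm descending to the arm's end, gripping across the 44 mm width.

Request:
arm_command --increments "0.012 0.010 0.03 0.02; 0.013 0.010 0.06 0.02; 0.013 0.010 0.09 0.02; 0.013 0.010 0.11 0.02; 0.013 0.010 0.11 0.02"

```text
time: 2.87
ee_pos: [0.6028, -0.2653, 0.1879]
tcp_rot: [-3.107, -0.426, 0.013]
ft_force: [-1.3, 0.0, -0.7]
width: 0.0854
```

Run:
```python
from h import *
s=arm.sense();p=s['ee_pos'];M=R.from_rotvec(s['tcp_rot']).as_matrix();print(p,M[:,0],np.degrees(np.arctan2(M[1,0],M[0,0])))
print((np.array([.6083,-.263,.118])-p)@M)
```

```text
[ 0.6028 -0.2653  0.1879] [ 0.963   0.2695 -0.0073] 15.635718910117308
[ 0.0064 -0.0003  0.0698]
```

Request:
arm_command --increments "0.003 0 0.03 0; 0.005 0 0.055 0; 0.005 0 0.070 0; 0.005 0 0.070 0; 0.005 0 0.070 0"

```text
time: 3.28
ee_pos: [0.6108, -0.2649, 0.1243]
tcp_rot: [3.112, 0.429, 0.0]
ft_force: [0.4, 0.4, 1.2]
width: 0.0851
```

Request:
arm_command --increments "0 0 0 0; 0 0 0 0; 0 0 0 0; 0 0 0 0; 0 0 0 0" --gripper 35

```text
time: 3.7
ee_pos: [0.6117, -0.264, 0.1251]
tcp_rot: [3.111, 0.43, 0.003]
ft_force: [-0.2, 1.4, 6.2]
width: 0.0427
```

Request:
arm_command --increments "0 0 0 0; 0 0 0 0; 0 0 0 0" --gripper 35

```text
time: 3.95
ee_pos: [0.6117, -0.264, 0.1251]
tcp_rot: [3.11, 0.431, 0.003]
ft_force: [-1.0, 1.8, 5.0]
width: 0.0428
```

Request:
arm_command --increments "0 0 -0.015 0; 0 0 -0.04 0; 0 0 -0.065 0; 0 0 -0.085 0; 0 0 -0.09 0"

```text
time: 4.37
ee_pos: [0.6121, -0.2645, 0.217]
tcp_rot: [3.108, 0.43, 0.007]
ft_force: [0.8, -0.4, -3.7]
width: 0.0428
```

Request:
arm_command --increments "0.005 -0.02 0 0; 0.013 -0.05 0 0; 0.021 -0.085 0 0; 0.03 -0.12 0 0; 0.037 -0.15 0 0"

```text
time: 4.78
ee_pos: [0.6049, -0.1072, 0.2116]
tcp_rot: [-3.11, -0.43, 0.004]
ft_force: [0.0, 0.7, -4.5]
width: 0.0428
```

Request:
arm_command --increments "0.009 -0.035 0 0; 0.017 -0.07 0 0; 0.025 -0.10 0 0; 0.033 -0.13 0 0; 0.037 -0.145 0 0"

```text
time: 5.2
ee_pos: [0.601, 0.044, 0.2118]
tcp_rot: [-3.109, -0.434, 0.004]
ft_force: [-0.1, 0.2, -5.9]
width: 0.0429
```

Run:
```python
from h import *
im,d,W,st=snap('scene','s2.png');print(st['time'],st['ee_pos'],st['tcp_rot'],st['width'],st['ft_force'])
c=cv2.resize(im[60:340,140:500],(720,560),interpolation=cv2.INTER_CUBIC);cv2.imwrite('pics/s2c.png',c[:,:,::-1])
for r in arm.regions_of('scene','drive_arm')[:1]:
    p=W[r['region']];p=p[~np.isnan(p[:,0])];print(r['confidence'],np.median(p,0),np.percentile(p,2,axis=0),np.percentile(p,98,axis=0))
for r in arm.regions_of('scene','mat')[:1]:
    q=W[r['region']];q=q[~np.isnan(q[:,0])];print(cv2.minAreaRect((q[:,:2]*1000).astype(np.float32)))
q=np.load('scene0.npy'); # mat from first frame
m=np.load('top0.npy')
```

```text
5.2 [0.601  0.044  0.2118] [-3.1095 -0.4341  0.004 ] 0.04287733493325717 [-0.0917  0.2015 -5.8679]
0.65 [0.6065 0.0514 0.1558] [0.5607 0.0092 0.0031] [0.6383 0.0824 0.2335]
((534.0604248046875, 20.032669067382812), (201.9965057373047, 237.84622192382812), 81.78997802734375)
```

View pics/s2c.png

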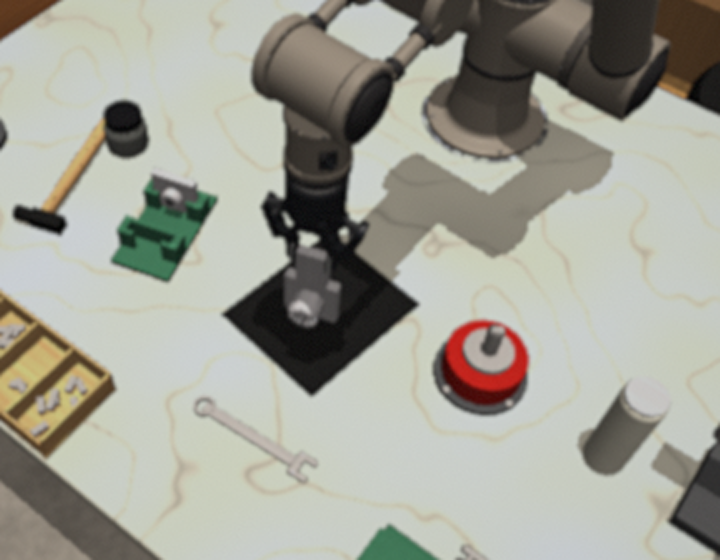

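The plate hangs upright over the mat (crop px ~(310,290)) with its boss facing away. The bottom edge is at about z 0.096. I'm lowering it to touch.

Request:
arm_command --increments "0 0 0.02 0; 0 0 0.045 0; 0 0 0.07 0; 0 0 0.083 0; 0 0 0.085 0"

```text
time: 5.77
ee_pos: [0.5999, 0.0388, 0.1241]
tcp_rot: [-3.111, -0.428, 0.012]
ft_force: [-0.4, 0.5, -5.0]
width: 0.0427
```

Request:
arm_command --increments "0 0 0.003 0; 0 0 0.005 0; 0 0 0.007 0; 0 0 0.007 0"

```text
time: 6.1
ee_pos: [0.6026, 0.0398, 0.1219]
tcp_rot: [3.112, 0.43, 0.002]
ft_force: [0.2, 0.2, -5.0]
width: 0.0425
```

Request:
arm_command --increments "0 0 0.002 0; 0 0 0.003 0; 0 0 0.003 0"

```text
time: 6.35
ee_pos: [0.6023, 0.0401, 0.1184]
tcp_rot: [3.112, 0.43, 0.0]
ft_force: [0.7, -0.5, -4.9]
width: 0.0427
```

Request:
arm_command --increments "0 0 0.002 0; 0 0 0.003 0; 0 0 0.003 0"

```text
time: 6.6
ee_pos: [0.6035, 0.0405, 0.1182]
tcp_rot: [3.112, 0.431, 0.007]
ft_force: [-2.8, 2.1, 9.7]
width: 0.0429
```

Contact is made. Now I pivot the plate down about its lower edge, swinging the arm's end towards the robot (tool −x).

Request:
arm_command --increments "-0.009 0 0 0; -0.018 0 0.0005 0; -0.027 0 0.0015 0; -0.036 0 0.003 0; -0.044 0 0.005 0"

```text
time: 7.02
ee_pos: [0.5628, 0.0289, 0.1141]
tcp_rot: [3.112, 0.431, 0.016]
ft_force: [-0.3, 3.4, 13.7]
width: 0.0429
```

```bash
cat > look.py <<'E'
import sys
from h import *
s=arm.sense();print(s['time'],s['ee_pos'],s['tcp_rot'],s['ft_force'],s['wrist_torque'],s['width'])
M=R.from_rotvec(s['tcp_rot']).as_matrix();T=np.array([M[:,0],M[:,1]])
im,d,W,st=snap('scene',sys.argv[1])
for r in arm.regions_of('scene','drive_arm')[:1]:
    p=W[r['region']];p=p[~np.isnan(p[:,0])];p=p[(p[:,2]>0.006)&(p[:,2]<.25)]
    t=(p-s['ee_pos'])@M
    print(r['confidence'],len(p));
    for a in range(-40,180,10):
        k=(t[:,0]*1000>=a)&(t[:,0]*1000<a+10)
        if k.sum()>3: print(a,k.sum(),np.percentile(p[k,2],[5,50,95]).round(4))
E
python3 look.py s3.png
```

```text
7.0167 [0.5628 0.0289 0.1141] [3.1115 0.4306 0.0156] [-0.2699  3.4313 13.69  ] [ 1.0172 -0.4187  0.1665] 0.0428956419380306
0.57 763
-10 8 [0.1317 0.1338 0.1361]
0 95 [0.0801 0.1286 0.1373]
10 170 [0.0745 0.0958 0.1172]
20 203 [0.0432 0.0649 0.0833]
30 116 [0.0123 0.0347 0.0659]
40 48 [0.0221 0.0614 0.0696]
50 82 [0.0352 0.0611 0.0701]
60 41 [0.0357 0.0431 0.0615]
```

Request:
arm_command --increments "-0.010 0 0.0035 0; -0.0205 0 0.008 0; -0.030 0 0.0135 0; -0.0395 0 0.020 0; -0.048 0 0.027 0"

```text
time: 7.53
ee_pos: [0.5139, 0.0151, 0.0867]
tcp_rot: [3.111, 0.431, 0.006]
ft_force: [-9.4, -0.3, 19.7]
width: 0.0429
```

```bash
python3 look.py s4.png
```

```text
7.5333 [0.5139 0.0151 0.0867] [3.1106 0.4315 0.0058] [-9.3958 -0.2645 19.7227] [0.2359 1.0909 0.2591] 0.04292040315480548
0.77 920
-10 10 [0.1056 0.1104 0.1126]
0 58 [0.1025 0.1089 0.1155]
10 82 [0.088  0.0982 0.1059]
20 74 [0.0775 0.0853 0.093 ]
30 90 [0.0619 0.0728 0.0814]
40 129 [0.055  0.0622 0.07  ]
50 94 [0.0444 0.0528 0.06  ]
60 81 [0.0242 0.0409 0.0658]
70 102 [0.0202 0.033  0.0747]
80 147 [0.0112 0.0205 0.0706]
90 44 [0.0175 0.0527 0.059 ]
100 9 [0.0453 0.0502 0.0517]
```

Request:
arm_command --increments "-0.0095 0 0.009 0; -0.018 0 0.0195 0; -0.025 0 0.0305 0; -0.031 0 0.0425 0; -0.036 0 0.0545 0"

```text
time: 8.05
ee_pos: [0.4792, 0.005, 0.0298]
tcp_rot: [3.111, 0.43, 0.003]
ft_force: [-3.7, -1.3, 4.4]
width: 0.0427
```

```bash
python3 look.py s5.png
```

```text
8.05 [0.4792 0.005  0.0298] [3.111  0.4304 0.0034] [-3.6829 -1.3337  4.4132] [0.0905 0.0159 0.0336] 0.042657983617104246
0.69 1745
10 16 [0.0558 0.0588 0.0597]
20 43 [0.0563 0.0594 0.063 ]
30 48 [0.0556 0.0597 0.0637]
40 67 [0.055  0.0601 0.07  ]
50 92 [0.0093 0.0608 0.0718]
60 117 [0.0099 0.064  0.1236]
70 169 [0.009  0.067  0.1257]
80 238 [0.011  0.0689 0.1209]
90 164 [0.0078 0.0605 0.0712]
100 196 [0.0096 0.0587 0.0713]
110 190 [0.0074 0.0558 0.0616]
120 243 [0.0087 0.0388 0.061 ]
130 154 [0.0074 0.0189 0.0559]
140 8 [0.0071 0.0097 0.0115]
```

Unclear readings there, so I'm looking at the picture.

```bash
python3 -c "
import cv2
a=cv2.imread('pics/s5.png')[120:300,200:440];cv2.imwrite('pics/s5c.png',cv2.resize(a,(720,540),interpolation=cv2.INTER_CUBIC))"
```

```text
(no output)
```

View pics/s5c.png

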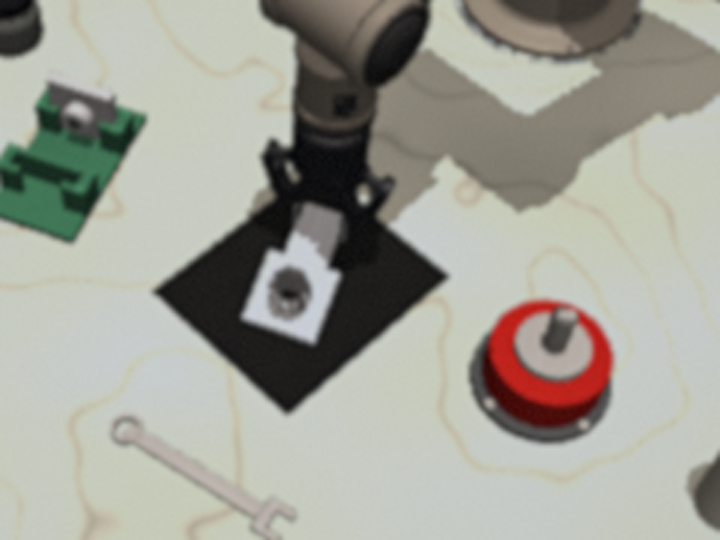

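The picture shows the plate nearly flat on the mat, boss up (crop px ~(290,290)), with its arm's end still held up a little. I'm lowering further before release.

Request:
arm_command --increments "-0.001 0 0.005 0; -0.003 0 0.01 0; -0.004 0 0.015 0; -0.005 0 0.019 0; -0.005 0 0.019 0"

```text
time: 8.57
ee_pos: [0.4748, 0.0039, 0.0094]
tcp_rot: [3.112, 0.43, 0.002]
ft_force: [-0.3, -1.1, 3.7]
width: 0.0425
```

Request:
arm_command --increments "0 0 0.001 0; 0 0 0.002 0; 0 0 0.002 0"

```text
time: 8.82
ee_pos: [0.4745, 0.0038, 0.0077]
tcp_rot: [3.112, 0.43, 0.0]
ft_force: [-1.7, -1.7, 2.4]
width: 0.0427
```

Request:
arm_command --increments "0 0 0.002 0; -0.001 0 0.004 0; -0.001 0 0.004 0"

```text
time: 9.07
ee_pos: [0.4736, 0.0037, 0.0036]
tcp_rot: [3.112, 0.43, 0.001]
ft_force: [0.2, -1.0, 1.9]
width: 0.0426
```

Request:
arm_command --increments "0 0 0 0; 0 0 0 0; 0 0 0 0" --gripper 75

```text
time: 9.32
ee_pos: [0.4728, 0.0038, 0.0035]
tcp_rot: [-3.112, -0.431, 0.002]
ft_force: [-0.3, -1.2, 1.1]
width: 0.0642
```

Request:
arm_command --increments "0 0 -0.02 0; 0 0 -0.05 0; 0.02 0 -0.09 0; 0.05 0 -0.13 0; 0.09 0 -0.16 0" --gripper 100

```text
time: 9.73
ee_pos: [0.5456, 0.0242, 0.1544]
tcp_rot: [3.112, 0.43, 0.001]
ft_force: [2.3, -0.8, -1.0]
width: 0.0853
```

Request:
arm_command --increments "0 0 -0.03 0; 0 0 -0.05 0; 0 0 -0.05 0"

```text
time: 9.98
ee_pos: [0.5479, 0.0242, 0.2057]
tcp_rot: [3.11, 0.431, 0.012]
ft_force: [1.0, 0.0, -0.5]
width: 0.085
```

```bash
cat > flat.py <<'E'
import sys
from h import *
im,d,W,st=snap('wrist',sys.argv[1]);print(st['time'],st['ee_pos'],st['tcp_rot'],st['ft_force'])
M=R.from_rotvec(st['tcp_rot']).as_matrix();print('tool yaw',np.degrees(np.arctan2(M[1,0],M[0,0])))
r=arm.regions_of('wrist','drive_arm')[0];m=r['region'];print(r['confidence'],r['position'],m.sum())
z=W[...,2];near=cv2.dilate(m.astype(np.uint8),np.ones((9,9)))>0
P=W[near&(z>.010)&(z<.025)];Bs=W[near&(z>.040)&(z<.060)]
for n,q in(('plate',P),('boss',Bs)):
    print(n,len(q),q[:,2].mean(),q[:,2].std(),cv2.minAreaRect((q[:,:2]*1000).astype(np.float32)))
c,_=cv2.minEnclosingCircle((Bs[:,:2]*1000).astype(np.float32));print('boss circ',c,_)
# tilt of plate
A=np.c_[P[:,:2],np.ones(len(P))];print('plane',np.linalg.lstsq(A,P[:,2],rcond=None)[0])
E
python3 flat.py w6.png
```

```text
9.9833 [0.5479 0.0242 0.2057] [3.1099 0.4312 0.0116] [ 1.0126  0.0157 -0.4652]
tool yaw 15.787496949538848
0.62 [191.3, 278.8] 7229
plate 5953 0.016003686208633926 0.0010534724585516614 ((531.5516357421875, 19.79461669921875), (136.381103515625, 76.8248291015625), 15.747125625610352)
boss 1004 0.04757936197654744 0.0014794601044142797 ((560.1973266601562, 27.60281753540039), (39.55115509033203, 39.72331237792969), 15.858357429504395)
boss circ (560.5562133789062, 27.84601593017578) 21.626646041870117
plane [ 0.0006 -0.0003  0.0157]
```

View pics/w6.png

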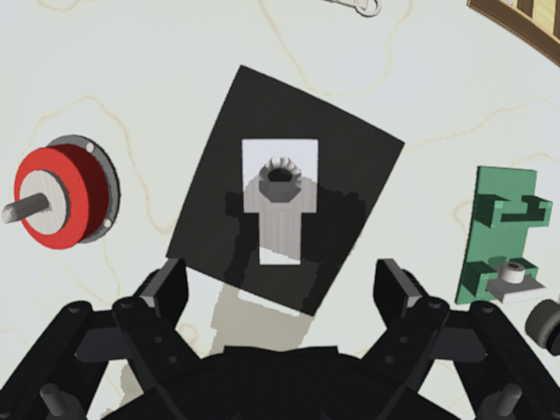

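The wrist view shows the plate flat on the mat, boss up and free at px (175,280). Plate and boss rectangles match the drawing, with the boss at (0.5603, 0.0277) and yaw 15.8°. Next I look at the head from above for its flat.

Request:
arm_command --increments "-0.007 -0.035 -0.006 0; -0.013 -0.07 -0.012 0; -0.02 -0.105 -0.018 0; -0.026 -0.14 -0.024 0; -0.03 -0.17 -0.03 0"

```text
time: 10.5
ee_pos: [0.4682, 0.1808, 0.2297]
tcp_rot: [3.112, 0.43, -0.007]
ft_force: [0.7, 0.0, -0.6]
width: 0.0855
```

Request:
arm_command --increments "-0.007 -0.035 0 0; -0.013 -0.07 0 0; -0.019 -0.09 0 0; -0.019 -0.09 0 0; -0.019 -0.09 0 0"

```text
time: 10.92
ee_pos: [0.4267, 0.2613, 0.2298]
tcp_rot: [3.11, 0.434, -0.005]
ft_force: [0.3, 0.2, -0.2]
width: 0.0856
```

Run:
```python
from h import *
im,d,W,st=snap('wrist','w7.png');np.save('w7.npy',W);print(st['time'],st['ee_pos'],st['tcp_rot'])
r=arm.regions_of('wrist','drive_head')[0];m=r['region'];print(r['confidence'],r['position'],m.sum())
z=W[...,2]; Q=W[m]
for lo,hi in((.12,.135),(.065,.075),(.052,.065),(.005,.02)):
    k=m&(z>lo)&(z<hi)&(np.hypot(W[...,0]-.48,W[...,1]-.274)<.09);q=W[k]
    if len(q)>5: print(lo,len(q),q.mean(0),cv2.minEnclosingCircle((q[:,:2]*1000).astype(np.float32)),cv2.minAreaRect((q[:,:2]*1000).astype(np.float32)))
v,u=np.where(m&(z>.115)&(z<.135));print(v.mean(),u.mean())
ys,xs=np.where(m);y0,x0=int(np.median(ys)),int(np.median(xs))
c=im[max(0,y0-70):y0+70,max(0,x0-90):x0+90];cv2.imwrite('pics/w7c.png',cv2.resize(c,(720,int(720*c.shape[0]/c.shape[1])),interpolation=cv2.INTER_CUBIC)[:,:,::-1]);print(y0,x0)
```

```text
10.9167 [0.4267 0.2613 0.2298] [ 3.1103  0.434  -0.0047]
0.9 [135.0, 282.6] 11956
0.12 609 [0.4788 0.2738 0.1246] ((477.3356018066406, 273.1753845214844), 12.05577278137207) ((479.2583923339844, 273.9687194824219), (17.889925003051758, 23.532630920410156), 23.54038429260254)
0.065 3917 [0.4774 0.2732 0.069 ] ((476.7029113769531, 272.990234375), 36.21826171875) ((476.9346923828125, 272.8608093261719), (69.76203918457031, 70.87983703613281), 16.085853576660156)
0.052 6912 [0.4787 0.2737 0.0588] ((477.0832214355469, 273.2743835449219), 60.027156829833984) ((477.86517333984375, 273.28466796875), (117.5762710571289, 118.44961547851562), 58.308006286621094)
0.005 418 [0.5177 0.2959 0.0092] ((478.0929260253906, 273.2705383300781), 69.88761138916016) ((501.3941955566406, 285.14678955078125), (83.12379455566406, 139.50738525390625), 27.136844635009766)
139.64984227129338 283.11041009463725
135 282
```

View pics/w7c.png

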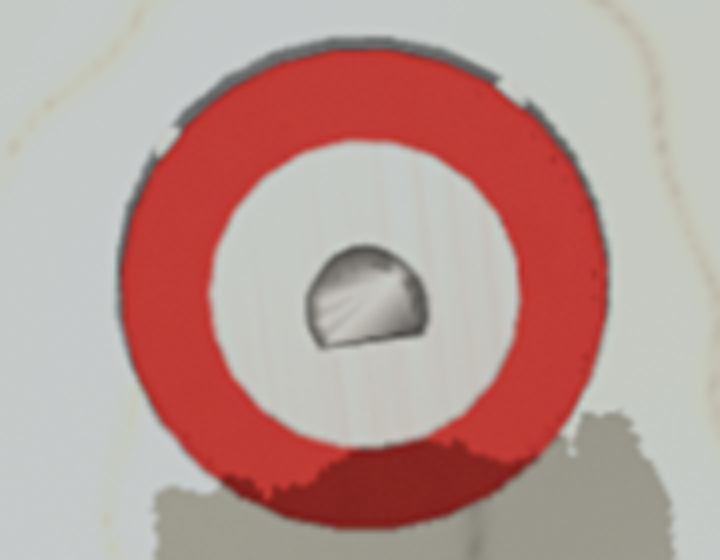

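The crop shows the shaft's flat from px (322,348) to (425,333), so the head's x is at about 24° yaw; the depth rectangle gives 23.5°. The shaft axis is at (0.4771, 0.2732), and the three circles agree. The plate needs +8°. I'm going back to grip the boss.

Request:
arm_command --increments "0.008 0.035 0 0; 0.017 0.07 0 0; 0.025 0.1 0 0; 0.034 0.135 0 0; 0.04 0.165 0.01 0"

```text
time: 11.43
ee_pos: [0.5134, 0.1097, 0.2224]
tcp_rot: [3.112, 0.427, 0.005]
ft_force: [0.5, 0.3, -0.3]
width: 0.0854
```

Request:
arm_command --increments "0.008 0.035 0.02 0; 0.017 0.07 0.04 0; 0.025 0.096 0.07 0; 0.025 0.096 0.09 0; 0.025 0.096 0.09 0"

```text
time: 11.85
ee_pos: [0.559, 0.0244, 0.1263]
tcp_rot: [-3.111, -0.422, 0.015]
ft_force: [-0.8, -0.1, -0.7]
width: 0.0853
```

Run:
```python
from h import *
s=arm.sense();p=s['ee_pos'];M=R.from_rotvec(s['tcp_rot']).as_matrix();print(p,np.degrees(np.arctan2(M[1,0],M[0,0])))
print((np.array([.5603,.0277,.018])-p)@M)
```

```text
[0.559  0.0244 0.1263] 15.452283137204027
[ 0.0031 -0.0025  0.1083]
```

Request:
arm_command --increments "0.002 -0.001 0.03 0; 0.002 -0.002 0.06 0; 0.002 -0.002 0.09 0; 0.002 -0.002 0.108 0; 0.002 -0.002 0.108 0"

```text
time: 12.27
ee_pos: [0.5602, 0.0299, 0.0206]
tcp_rot: [-3.111, -0.43, 0.01]
ft_force: [-1.0, -0.6, -0.3]
width: 0.0856
```

Request:
arm_command --increments "0 0 0 0; 0 0 0 0"

```text
time: 12.43
ee_pos: [0.5639, 0.0297, 0.0253]
tcp_rot: [3.111, 0.43, 0.004]
ft_force: [0.9, 0.3, 0.3]
width: 0.0853
```

Request:
arm_command --increments "0 0 0 0; 0 0 0 0; 0 0 0 0; 0 0 0 0; 0 0 0 0" --gripper 30

```text
time: 12.85
ee_pos: [0.5634, 0.0299, 0.0246]
tcp_rot: [3.111, 0.43, 0.003]
ft_force: [-1.3, -0.1, 5.9]
width: 0.039
```

Request:
arm_command --increments "0 0 0 0; 0 0 0 0; 0 0 0 0"

```text
time: 13.1
ee_pos: [0.5634, 0.0299, 0.0246]
tcp_rot: [3.111, 0.43, 0.003]
ft_force: [-1.2, -0.4, 4.7]
width: 0.039
```

```bash
python3 flat.py w8.png
```

```text
13.1 [0.5634 0.0299 0.0246] [3.1114 0.4304 0.0029] [-1.2017 -0.3777  4.6795]
tool yaw 15.750878501618324
0.79 [244.4, 277.0] 18601
plate 10811 0.016170686123543856 0.0018101038591728635 ((551.087646484375, 26.26983642578125), (95.28385162353516, 76.36956024169922), 16.18767738342285)
boss 5773 0.04744878446770718 0.002986640988671487 ((560.0267333984375, 28.594491958618164), (40.988067626953125, 52.155677795410156), 16.326492309570312)
boss circ (565.8516845703125, 30.415687561035156) 27.390701293945312
plane [-0.0071 -0.0017  0.0203]
```

Request:
arm_command --increments "0 0 -0.015 0; 0 0 -0.04 0; 0 0 -0.075 0; 0 0 -0.11 0; 0 0 -0.14 0"

```text
time: 13.62
ee_pos: [0.5624, 0.03, 0.165]
tcp_rot: [-3.112, -0.43, 0.001]
ft_force: [0.5, -0.8, -4.3]
width: 0.0391
```

Request:
arm_command --increments "-0.001 -0.02 -0.01 0; -0.003 -0.05 -0.02 0; -0.005 -0.085 -0.02 0; -0.006 -0.115 -0.02 0; -0.007 -0.14 -0.02 0"

```text
time: 14.03
ee_pos: [0.5165, 0.1646, 0.1831]
tcp_rot: [-3.111, -0.431, 0.002]
ft_force: [0.5, -0.3, -4.4]
width: 0.0387
```

Request:
arm_command --increments "-0.002 -0.035 0 -0.04; -0.003 -0.065 0 -0.08; -0.005 -0.095 0 -0.12; -0.006 -0.112 0 -0.14; -0.006 -0.118 0 -0.14"

```text
time: 14.45
ee_pos: [0.4783, 0.2771, 0.1828]
tcp_rot: [-3.073, -0.653, 0.003]
ft_force: [0.9, -0.4, -4.6]
width: 0.039
```

Request:
arm_command --increments "0 0 0 0; 0 0 0 0; 0 0 0 0; 0 0 0 0"

```text
time: 14.78
ee_pos: [0.4807, 0.2735, 0.1833]
tcp_rot: [3.074, 0.644, -0.0]
ft_force: [-0.8, -0.5, -5.6]
width: 0.0391
```

```bash
cat > hold.py <<'E'
import sys
from h import *
im,d,W,st=snap('wrist',sys.argv[1]);print(st['time'],st['ee_pos'],st['tcp_rot'],st['ft_force'],st['width'])
M=R.from_rotvec(st['tcp_rot']).as_matrix();print('tool yaw',np.degrees(np.arctan2(M[1,0],M[0,0])))
L=(W-st['ee_pos'])@M  # tool frame
z=L[...,2];v,u=np.mgrid[:420,:560]
m=(z>.002)&(z<.014)&(abs(L[...,0])<.12)&(abs(L[...,1])<.05);q=L[m]
print('plate top z',np.median(q[:,2]),len(q)); 
A=np.c_[q[:,:2],np.ones(len(q))];print('plane',np.linalg.lstsq(A,q[:,2],rcond=None)[0])
print('front edge x',np.percentile(q[:,0],[98,99.5]),'y rng',np.percentile(q[q[:,0]>.015][:,1],[1,99]))
print(cv2.minAreaRect((q[q[:,0]>.0][:,:2]*1000).astype(np.float32)))
print('target tcp shift tool',(np.array([.4806,.2747,.16])-st['ee_pos'])@M)
E
python3 hold.py w9.png
```

```text
14.7833 [0.4807 0.2735 0.1833] [ 3.0744  0.644  -0.0005] [-0.7735 -0.4842 -5.5643] 0.039111134076669815
tool yaw 23.66076777820734
plate top z 0.008607639724851554 10518
plane [0.0041 0.0005 0.0085]
front edge x [0.0345 0.0347] y rng [-0.0373  0.037 ]
((17.442522048950195, -0.18279647827148438), (76.4654769897461, 34.99689865112305), 89.75357055664062)
target tcp shift tool [ 0.0004 -0.0011  0.0233]
```

View pics/w9.png

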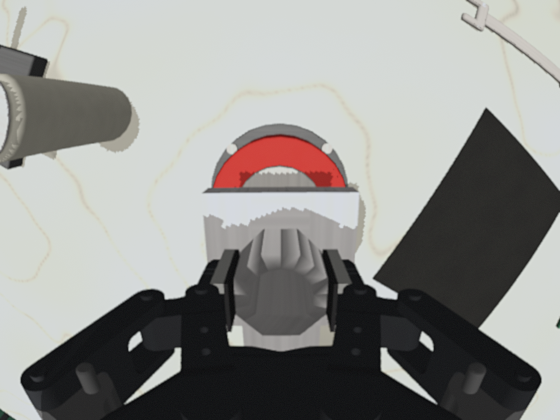

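The plate is level in the grip, its front edge at tool x 34.7 mm, so the bore is 3.4 mm behind the TCP as assumed. It sits over the head (px (160,280)) with yaw 23.7°. I'm lowering onto the shaft.

Request:
arm_command --increments "0 -0.001 0.01 0; 0 -0.001 0.02 0; 0 -0.001 0.028 0; 0 -0.001 0.028 0"

```text
time: 15.17
ee_pos: [0.4785, 0.2749, 0.1526]
tcp_rot: [3.073, 0.646, -0.008]
ft_force: [-0.3, -0.9, -5.4]
width: 0.0387
```

Request:
arm_command --increments "0 0 0.002 0; 0 0 0.004 0; 0 0 0.006 0; 0 0 0.008 0; 0 0 0.01 0"

```text
time: 15.58
ee_pos: [0.4799, 0.2757, 0.1454]
tcp_rot: [3.074, 0.647, 0.001]
ft_force: [0.2, 0.7, -5.5]
width: 0.0386
```

Request:
arm_command --increments "0 0 0.002 0; 0 0 0.004 0; 0 0 0.004 0"

```text
time: 15.83
ee_pos: [0.4796, 0.2756, 0.1409]
tcp_rot: [3.074, 0.647, -0.001]
ft_force: [0.4, -0.7, -4.8]
width: 0.0388
```

Request:
arm_command --increments "0 0 0.003 0; 0 0 0.006 0; 0 0 0.009 0; 0 0 0.012 0; 0 0 0.012 0"

```text
time: 16.25
ee_pos: [0.4794, 0.2755, 0.1286]
tcp_rot: [3.074, 0.647, -0.002]
ft_force: [-0.1, -0.4, -4.1]
width: 0.0388
```

Request:
arm_command --increments "0 0 0.003 0; 0 0 0.006 0; 0 0 0.009 0; 0 0 0.012 0; 0 0 0.015 0"

```text
time: 16.67
ee_pos: [0.4798, 0.2756, 0.114]
tcp_rot: [3.074, 0.647, -0.0]
ft_force: [-0.1, -0.1, -4.5]
width: 0.0388
```

Request:
arm_command --increments "0 0 0.004 0; 0 0 0.008 0; 0 0 0.012 0; 0 0 0.016 0; 0 0 0.017 0"

```text
time: 17.08
ee_pos: [0.4794, 0.2755, 0.0965]
tcp_rot: [3.074, 0.647, -0.002]
ft_force: [-0.2, 0.2, -5.4]
width: 0.0391
```

Request:
arm_command --increments "0 0 0.001 0; 0 0 0.002 0; 0 0 0.003 0; 0 0 0.003 0"

```text
time: 17.42
ee_pos: [0.4798, 0.2757, 0.0943]
tcp_rot: [3.074, 0.647, 0.0]
ft_force: [-0.2, 0.0, -4.6]
width: 0.039
```

Request:
arm_command --increments "0 0 0.001 0; 0 0 0.002 0; 0 0 0.002 0"

```text
time: 17.67
ee_pos: [0.4797, 0.2756, 0.0922]
tcp_rot: [3.074, 0.647, -0.0]
ft_force: [0.3, 0.0, -4.5]
width: 0.0391
```

Request:
arm_command --increments "0 0 0.001 0; 0 0 0.002 0; 0 0 0.002 0"

```text
time: 17.92
ee_pos: [0.4799, 0.2757, 0.0916]
tcp_rot: [3.074, 0.647, 0.001]
ft_force: [-3.6, -1.6, 4.9]
width: 0.039
```

Request:
arm_command --increments "0 0 0.001 0; 0 0 0.001 0"

```text
time: 18.08
ee_pos: [0.4799, 0.2757, 0.0915]
tcp_rot: [-3.074, -0.647, -0.002]
ft_force: [-6.2, -2.1, 12.5]
width: 0.039
```

It is on the shoulder: force rose at TCP z 0.0916 (0.0926 expected). I'm releasing and lifting straight away.

Request:
arm_command --increments "0 0 0 0; 0 0 0 0; 0 0 0 0; 0 0 0 0" --gripper 100

```text
time: 18.42
ee_pos: [0.48, 0.2757, 0.0894]
tcp_rot: [3.074, 0.647, 0.001]
ft_force: [-1.0, 0.4, -0.1]
width: 0.0842
```

Request:
arm_command --increments "0 0 -0.02 0; 0 0 -0.05 0; 0 0 -0.08 0; -0.01 0 -0.12 0; -0.03 0 -0.15 0"

```text
time: 18.83
ee_pos: [0.4537, 0.264, 0.2417]
tcp_rot: [-3.074, -0.646, -0.005]
ft_force: [-0.0, -0.2, 0.7]
width: 0.0852
```

Request:
arm_command --increments "-0.02 0 -0.01 0; -0.03 0 -0.01 0; -0.03 0 -0.01 0; -0.03 0 -0.01 0; -0.03 0 -0.01 0"

```text
time: 19.25
ee_pos: [0.4253, 0.2516, 0.2489]
tcp_rot: [3.074, 0.647, -0.001]
ft_force: [-0.3, 0.1, 0.8]
width: 0.0859
```

Run:
```python
from h import *
im,d,W,st=snap('wrist','w10.png');print(st['time'],st['ee_pos'],st['ft_force'],st['width'])
z=W[...,2];near=np.hypot(W[...,0]-.477,W[...,1]-.273)<.115
for n,lo,hi in(('plate',.078,.092),('boss',.108,.121),('shaft',.122,.135)):
    q=W[near&(z>lo)&(z<hi)]
    if len(q)>5: print(n,len(q),np.median(q[:,2]),cv2.minAreaRect((q[:,:2]*1000).astype(np.float32)))
q=W[near&(z>.078)&(z<.092)];A=np.c_[q[:,:2]-[.477,.273],np.ones(len(q))];print(np.linalg.lstsq(A,q[:,2],rcond=None)[0])
```

```text
19.25 [0.4253 0.2516 0.2489] [-0.3089  0.1348  0.7641] 0.08591773824247037
plate 7193 0.08295704625410494 ((449.6941833496094, 262.0925598144531), (136.3793487548828, 76.32384490966797), 23.76973533630371)
boss 1268 0.11498337716756749 ((476.7474060058594, 274.47991943359375), (40.4724235534668, 39.8099250793457), 27.156858444213867)
shaft 452 0.12554811773920332 ((478.9122619628906, 274.1067810058594), (16.533802032470703, 22.13764190673828), 23.761131286621094)
[0.0008 0.0006 0.083 ]
```

View pics/w10.png

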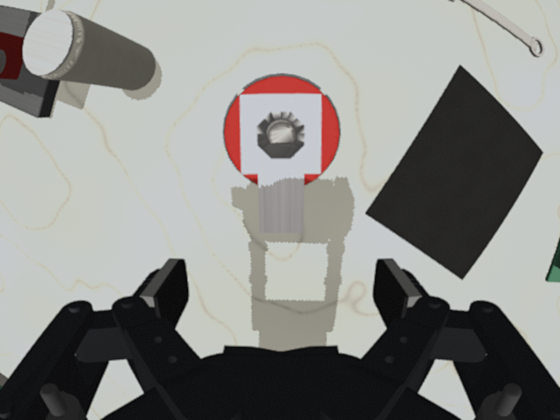

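The drive arm is level on the shoulder: plate top at 0.083 (0.084 expected), yaw 23.8°, shaft protruding through the boss at px (132,280). The gripper is clear, so I'm handing in.

```bash
python3 -c "
from station import arm
print(arm.job_done(), arm.sense()['time'])"
```

```text
the job is handed in; nothing more can be done
the job is handed in; nothing more can be done
```

The drive arm is seated on the drive head's shaft, boss upward, and the job was handed in at about 19 s of the 67 s allowed.

**What I did:** I gripped the arm's end across its width and lifted it out of the rack. I stood the plate's edge on the mat, pivoted it down flat with the boss up, and let go. A look from above confirmed it lay flat and free. I then took it by the boss, turned it 8° to match the shaft's flat, lowered it to the shoulder, released it and backed off.

**Last checks:**

| Check | Measured | Expected |
|---|---|---|
| Plate top height | 83 mm | 84 mm |
| Tilt | about 0.1° | 0° |
| Plate yaw | 23.8° | 23.5–24.2° (head's x) |
| Shaft tip above boss | about 10.6 mm | 11 mm |

- **Forces:** the most I read was about 23 N in all, while pivoting the plate on the mat. The plate met nothing on its way down the shaft until the shoulder.
- **Disagreement:** the boss-top rectangle in the last view gave 27° instead of 23.8°. The plate outline and the shaft both gave 23.8°, and I trusted those.
- **Not re-measured:** the blank plate and the loose things were not measured again, and I took no overall picture at the end. My paths stayed clear of them, and the wrench, can and part of the rack that show in the last views looked undisturbed.

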